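Mark and unload the filter test block

ROBOT

A 6-joint arm with a two-finger parallel gripper is mounted at the origin on the work surface. World frame = base frame: x ahead of the robot, y to its left, z up, the work surface at z = 0. Lengths are in mm, angles in rad, forces in N, time in s.
With the tool pointing down it reaches from about 250 to 800 mm from the base axis. Payload 8.5 kg.
Tool frame: the origin (TCP) lies at the very end of the fingers, on their centre line; the grasp point (between the pads) lies 19 mm behind it (r.grip_depth is the distance from the TCP to the grasp point, in mm); z points along the fingers, y is the line along which they close (so a half turn about z gives the same grasp; the last joint's range is limited). The gripper opens to 85 mm and grips with 20 to 120 N. Pads are 22 mm wide; open, the fingers measure 114 mm over their backs; the gripper's body (76 mm by 85 mm) begins 54 mm behind the grasp point. The pads swing forward as they close: fully open they stand 13 mm farther back than shut.
Start: joints at [1.103, 0.238, -0.013, 1.319, 0, 1.571], TCP at [236.713, 468.557, 231.276] pointing down, gripper open.
Joint ranges: [-2.66, 2.66], [-1.03, 1.9], [-1.14, 1.46], [-1.82, 2.27], [-1.45, 1.34], [-3.14, 3.14]. Speed limits (rad/s): [2.22, 2.22, 2.79, 3.14, 3.14, 3.14].

INTERFACE

Orientations are given as a rotation vector (axis times angle).
In Python, from cell import r gives the robot as it stands. Calls block until the motion is done:
- r.move_pose(position, orientation): joint-space move of the TCP to a pose.
- r.line_to(position, orientation=None, max_speed=150): straight line of the TCP; orientation=None keeps the orientation; max_speed is the mean speed in mm/s.
- r.set_joints(angles): joint-space move.
- r.gripper_to(opening, squeeze=None): opening from 0.0 (shut) to 1.0 (fully open); squeeze is the grip in N (None keeps the last); returns when the fingers have stopped.
- r.sleep(seconds).
- r.solve_ik(position, orientation): joint angles nearest the present ones, or None.
- r.camera(name): name is "scene" or "top" or "wrist"; returns (picture, depth): 480x640x3 uint8, red, green, blue; 480x640 float32, mm along the optical axis (not along the pixel's ray), 0 where there is no reading.
- r.camera_params(name): a dict with "camera_matrix" (3x3 intrinsics, pixels), "D" ([k1, k2, p1, p2, k3] as OpenCV has them; the pictures are not rectified), "eye" and "orientation" of the camera in the world; the wrist camera has in their place "tool_from_camera" (4x4, takes a point from camera to tool coordinates, whose origin is the TCP and whose axes are the flange's). Camera axes: x right, y up, looking along -z (the intrinsics and any distortion apply to the point x, -y, -z); pixel columns grow to the right and rows downward; lengths in mm; the calibration is good to about 2 mm. A picture is of the moment at which its call begins: read the wrist's pose just before it. camera_params takes no time and is no camera call.
A pose or a line that the arm cannot do raises r.PlanningError and nothing moves.
- r.sign_off(): hands the job in; it is judged then, once.
Trained networks look in the newest picture that a camera, given by its name, has taken for a name from the list of things; names that differ only in an ending like _2 or _b are one class to them, and where a whole thing is asked for, a point or a joint stands for the part that bears it (a point fixed in the world has none). Each returns a list of dicts, best first, with "confidence" (0 to 1); they miss things now and then, are a little off and sometimes report something else, mostly with a low value. They report only what shows in the picture. A call takes as long as a camera call.
- r.find_in(camera, name): "at" ([x, y, z] in mm, in world coordinates, good to about 4 mm: the middle of the surface that is visible of it).
- r.silhouettes(camera, name): "region" (480x640 bool, what is visible of it).
- r.spot_point(camera, name): "at" ([x, y, z] in mm, in world coordinates, good to about 4 mm: a listed point, or the origin of a listed thing).
Readings, each from a call of its own:
- r.current_time(): time.
- r.current_q(): joint angles.
- r.current_joint_velocities(): joint speeds.
- r.current_joint_efforts(): joint torques, N m.
- r.current_position(): TCP position.
- r.current_tcp_rot(): TCP orientation.
- r.current_wrist_force(): force on the tool from outside, world axes, zero at the start.
- r.current_torque(): the same for the moment, N m.
- r.current_opening(): opening from 0.0 (shut) to 1.0 (fully open).
- r.current_grasp_force(): force on a finger pad.
Only numpy, scipy, OpenCV 4.12 (cv2) and the standard library are available. Lean on these libraries where they do the work, as an engineer would, in place of code of your own. Each camera call takes 0.05 s, during which the arm holds its last target. There are 200 camera calls.

TASK

The test is over: unload the filter cartridges from the test block. First, while it is still clipped in the block, mark the copper seal of each passed cartridge (flat green tell-tale) with the automatic centre punch, pressing until its spring snaps, and hang the punch back in its holder; do not mark a failed one (red pin popped up). Then pinch each cartridge's two blue tabs to free it and stand it upright, without dropping it, in a tray: passed ones in the blue tray, failed ones in the red; leave the other things on the bench alone.

Things in the scene. Friction and masses are not known exactly. Their poses are not given: they have to be found in the camera images.
- cart_1: Filter cartridge clipped upright in any well of the block, 75 mm tall, 0.18 kg; may be absent. Origin: centre of its underside, z up. Black foot 56 (x) by 44 (y) by 8 mm; silver barrel 39 mm wide; steel cap 48 mm wide, 60 to 66 mm up. Blue release tabs at +x and -x: pads 63 mm over both, 24 mm wide, 34 to 58 mm up. PASSED: flat green tell-tale on the cap, 19 mm from the centre on the +y side. 
- cart_2: Filter cartridge like cart_1, clipped upright in any well of the block; may be absent. Freeing any cartridge: squeeze the pads in 5 mm each (to 53 mm over both; 9 N; grip with about 25 N), lift straight up by the pads; clear of the block after 30 mm. PASSED: flat green tell-tale on the cap, 19 mm from the centre on the +y side. 
- cart_3: Filter cartridge like cart_1, clipped upright in any well of the block; may be absent. PASSED: flat green tell-tale on the cap, 19 mm from the centre on the +y side. 
- cart_4: Filter cartridge like cart_1, clipped upright in any well of the block; may be absent. FAILED: the tell-tale on its cap, 19 mm from the centre on the +y side, has popped up as a red pin 8 mm thick, 18 mm tall (to 84 mm height). 
- pit_1 (a point): On cart_1's axis, 69 mm above its underside: top face of the unmarked copper seal, 14 mm wide, lying in a 17 mm wide pit in a dark boss (27 mm across) on the cap; 6 mm below the boss's rim. The punch's tip goes here.
- pit_2 (a point): The same point on cart_2.
- pit_3 (a point): The same point on cart_3.
- pit_4 (a point): The same point on cart_4.
- mark_1 (a joint): Depth of the mark in cart_1's seal, m: 0 unmarked, 0.002 at most. The copper yields at 12.5 N and hardens by 2.5 N a mm, and stays as deep as it was pressed. Only the full force at which the punch snaps (18 N) makes a full mark, deeper than 0.0014.
- mark_2 (a joint): The same for cart_2.
- mark_3 (a joint): The same for cart_3.
- mark_4 (a joint): The same for cart_4.
- block: Aluminium test block fixed to the bench, 96 (x) by 330 (y) mm, top face 32 mm up; four wells in a row at y = -120, -40, 40, 120 mm, floors 8 mm up, some may be empty. Hooks on the tabs' feet catch under the steel lips along its two long sides. Origin: centre of its underside. Clipped cartridges' axes are parallel to its axes.
- punch: Automatic centre punch hanging upright in its holder, 0.2 kg. Origin: on its axis, at the underside of the brass collar, z up. Collar 34 mm wide, 0 to 6 mm; ribbed grip 22 mm wide, 6 to 50; brass end cap 21 mm wide, 50 to 64; barrel 19 mm wide down to -40; nose 8.4 mm wide, tip at -70 mm. Hold the grip, fingertips just above the collar, which takes the thrust.
- punch_tip (a point): Point of the punch, 70 mm below the punch's origin while the nose is out. Pushed in, the nose resists with 3 N at first, rising steadily to 18 N after 8 to 9 mm; then the hidden spring snaps and the force falls at once to about 10 N, rising again if pushed on. It comes out and resets by itself when lifted.
- holder_mouth (a point): Centre of the square hole (26 mm wide) in the blue plate (70 mm square) on top of the fixed punch holder, at the plate's top face, 85 mm above the bench; the punch's collar rests on this face.
- tray: Blue tray, loose on the bench, 0.6 kg, 200 (x) by 150 (y) mm, 36 mm high, walls and floor 4 mm thick. Origin: centre of its underside.
- bin: Red tray for failed cartridges, loose, of the same shape and size as the blue one. Origin: centre of its underside.
- film_core: Bystander: white paper core, 52 mm wide, 62 mm tall, loose.
- jar: Bystander: amber jar with a brass lid, 52 mm wide, 75 mm tall, loose.
- discs: Bystander: pile of grey metal discs, 76 mm wide, 12 mm high, loose.

How it is judged (in metres and radians):
At the end, for the whole second after the job is handed in: Passed cartridges stand upright (0.15 rad), at rest, on the blue tray's floor, seals marked deeper than 1.4 mm; a failed one likewise in the red tray, mark under 0.4 mm; the punch hangs upright in its holder, its origin within 9 mm of the holder's mouth (x of cart_1 in the frame of tray between -0.085 and 0.085 m and y of cart_1 in the frame of tray between -0.06 and 0.06 m and z of cart_1 in the frame of tray between -0.002 and 0.01 m and angle between each of cart_1, cart_2, cart_3, cart_4, punch's own z axis and vertical below 0.15 rad and linear speed of each of cart_1, cart_2, cart_3, cart_4, punch below 0.03 m/s and value of joint each of mark_1, mark_2, mark_3 above 0.0014 m and x of cart_2 in the frame of tray between -0.085 and 0.085 m and y of cart_2 in the frame of tray between -0.06 and 0.06 m and z of cart_2 in the frame of tray between -0.002 and 0.01 m and x of cart_3 in the frame of tray between -0.085 and 0.085 m and y of cart_3 in the frame of tray between -0.06 and 0.06 m and z of cart_3 in the frame of tray between -0.002 and 0.01 m and x of cart_4 in the frame of bin between -0.085 and 0.085 m and y of cart_4 in the frame of bin between -0.06 and 0.06 m and z of cart_4 in the frame of bin between -0.002 and 0.01 m and value of joint mark_4 below 0.0004 m and distance between punch and holder_mouth below 0.009 m); the robot touches nothing.
It fails at once if a passed cartridge is taken out of the block before its seal is fully marked ((distance of cart_1 from where it was at the start of the episode above 0.04 m and value of joint mark_1 below 0.0014 m) or (distance of cart_2 from where it was at the start of the episode above 0.04 m and value of joint mark_2 below 0.0014 m) or (distance of cart_3 from where it was at the start of the episode above 0.04 m and value of joint mark_3 below 0.0014 m)).
It fails at once if the failed cartridge is marked (value of joint mark_4 above 0.0006 m).
It fails at once if a cartridge is dropped (falls free faster than 1 m/s) ((linear speed of cart_1 above 1 m/s and contact force between the fingers and cart_1 below 0.05 N) or (linear speed of cart_2 above 1 m/s and contact force between the fingers and cart_2 below 0.05 N) or (linear speed of cart_3 above 1 m/s and contact force between the fingers and cart_3 below 0.05 N) or (linear speed of cart_4 above 1 m/s and contact force between the fingers and cart_4 below 0.05 N)).
It fails at once if the film core, the jar or the pile of discs is pushed more than 25 mm or knocked over (distance of any of film_core, jar, discs from where it was at the start of the episode above 0.025 m or angle between any of film_core, jar, discs's own z axis and vertical above 0.5 rad).
Of cart_1, cart_2, cart_3, cart_4 only 3 to 4 are there at a start; the rules pass over those that are not, and their reading is None.
At some moment in a run one of tray, bin may be knocked a few centimetres aside while the robot is not near it.
It also fails if it takes over 210 s, if anything falls off the work surface, if the arm or the gripper's body presses on something with over 40 N, if the wrist force passes 120 N, or if a joint passes its speed limit or range.

## Working session

There is one attempt and no reset: what is moved stays moved. The work goes in short steps, each a Python script; the robot and the scene stay as the last script left them, time stands still between calls to the robot, and variables do not carry over. Pictures are saved under pics/ and viewed, at most 14 in all, crops included, and the job is handed in when it is done.

```bash
ls; mkdir -p pics; python3 - <<'E'
from cell import r
import cv2, numpy as np
for n in("top","scene"):
    p,d=r.camera(n); cv2.imwrite(f"pics/{n}0.png",p[:,:,::-1]); np.save(f"{n}0.npy",d)
    c=r.camera_params(n); print(n,c)
print(r.camera_params("wrist"),r.current_tcp_rot(),r.grip_depth,r.current_time())
E
```

```text
cell.py
pics
top {'camera_matrix': array([[475.32248249,   0.        , 313.05658585],
       [  0.        , 475.32248249, 227.99002123],
       [  0.        ,   0.        ,   1.        ]]), 'D': array([-0.09276235,  0.        ,  0.        ,  0.        ,  0.        ]), 'eye': array([ 426.43107044,   -1.18387423, 1119.87716786]), 'orientation': array([ 0.17261243, -0.13694834, -1.58964764])}
scene {'camera_matrix': array([[577.2910435 ,   0.        , 321.32080452],
       [  0.        , 577.2910435 , 229.82346245],
       [  0.        ,   0.        ,   1.        ]]), 'D': array([-0.0903453,  0.       ,  0.       ,  0.       ,  0.       ]), 'eye': array([1405.16338875, -231.31700512,  738.49333901]), 'orientation': array([0.76900321, 0.57116475, 1.21692148])}
{'camera_matrix': array([[357.33101064,   0.        , 324.08575075],
       [  0.        , 357.33101064, 241.07881603],
       [  0.        ,   0.        ,   1.        ]]), 'D': array([-0.05544572,  0.        ,  0.        ,  0.        ,  0.        ]), 'tool_from_camera': array([[-1.53005700e-04,  9.50033806e-01,  3.12146991e-01,
         7.97803305e+01],
       [ 9.99999665e-01,  3.96208473e-04, -7.15707027e-04,
        -1.06749570e+00],
       [-8.03621154e-04,  3.12146777e-01, -9.50033549e-01,
        -1.42541979e+02],
       [ 0.00000000e+00,  0.00000000e+00,  0.00000000e+00,
         1.00000000e+00]])} [-7.28102309e-01 -3.05571076e+00  1.96457325e-03] 18.700000000000003 0.1
```

View pics/top0.png

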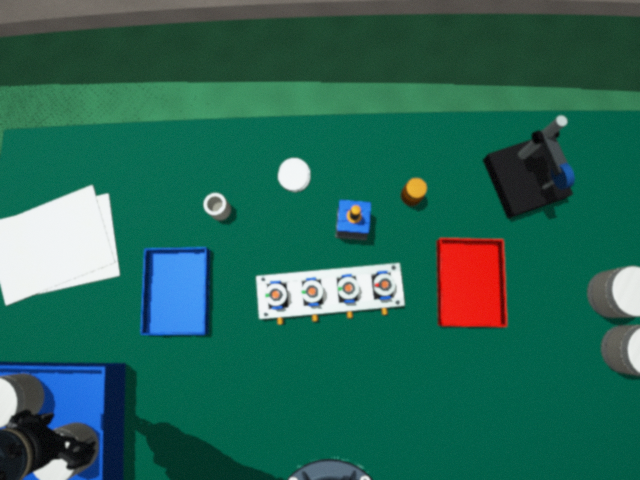

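View pics/scene0.png

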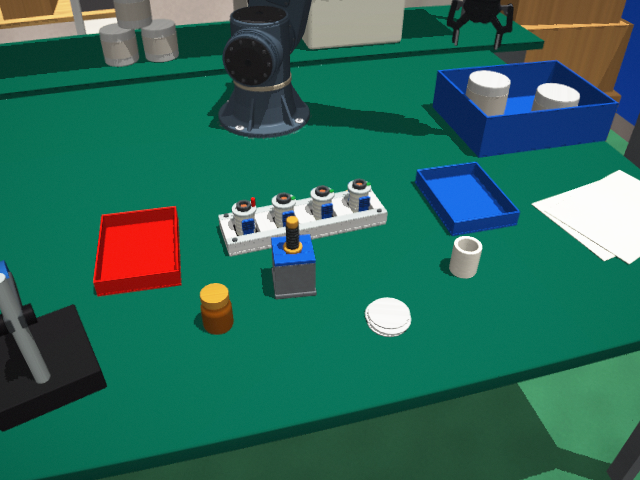

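Top view: four cartridges at px (277,294), (313,291), (348,288) and (385,284). Their tell-tales are on the left (+y), and the rightmost looks failed (red pin in the scene view at (253,202)). The punch is at (355,212), the blue tray at (177,291) and the red tray at (473,283).

```bash
cat > h.py <<'E'
from cell import r
import numpy as np, cv2
from scipy.spatial.transform import Rotation as R
def down(yaw):  # tool z down, tool x along world angle yaw
    c,s=np.cos(yaw),np.sin(yaw)
    return R.from_matrix(np.array([[c,s,0],[s,-c,0],[0,0,-1]]).reshape(3,3)).as_rotvec()
def shot(cam,save=None):
    """picture, and world xyz of every pixel (nan where no depth)"""
    par=r.camera_params(cam)
    if cam=="wrist":
        T=np.eye(4);T[:3,:3]=R.from_rotvec(r.current_tcp_rot()).as_matrix();T[:3,3]=r.current_position()
        T=T@par["tool_from_camera"]
    else:
        T=np.eye(4);T[:3,:3]=R.from_rotvec(par["orientation"]).as_matrix();T[:3,3]=par["eye"]
    p,d=r.camera(cam)
    if save: cv2.imwrite(f"pics/{save}.png",p[:,:,::-1])
    u,v=np.meshgrid(np.arange(640.),np.arange(480.))
    n=cv2.undistortPoints(np.stack([u,v],-1).reshape(-1,1,2),par["camera_matrix"],par["D"]).reshape(480,640,2)
    d=np.where(d>0,d,np.nan)
    X=np.stack([n[...,0]*d,-n[...,1]*d,-d],-1)
    return p,X@T[:3,:3].T+T[:3,3]
E
python3 - <<'E'
from h import *
p,X=shot("top")
for n in("block","holder_mouth","punch","tray","bin","film_core","jar","discs","pit_1","cart_1","cart_4"):
    for k in r.spot_point("top",n)[:4]: print(n,np.round(k["at"],0),round(k["confidence"],2))
for u,v in((277,294),(313,291),(348,288),(385,284),(355,210),(177,291),(473,283),(260,277)): print(u,v,np.round(X[v,u]))
q=r.current_q()
for pos in([400,-120,300],[400,120,300],[560,-60,300]):
  for yaw in (-np.pi/2,0,np.pi/2,np.pi):
    s=r.solve_ik(pos,down(yaw)); print(pos,round(yaw,2),None if s is None else np.round(s,2))
E
```

```text
block [496. -10.   1.] 0.65
holder_mouth [657. -67.  89.] 0.86
punch [658. -68.  87.] 0.75
punch [496.  31.   3.] 0.2
tray [505. 345.  -0.] 0.9
bin [ 509. -338.   -2.] 0.81
film_core [700. 242.   0.] 0.72
film_core [ 723. -218.    1.] 0.36
jar [ 721. -217.   -1.] 0.91
jar [497. -14.  -1.] 0.53
discs [782.  61.   3.] 0.66
pit_1 [498. -55.  77.] 0.96
pit_1 [488. 104.  78.] 0.91
pit_1 [490.  24.  79.] 0.89
pit_1 [ 507. -129.   75.] 0.65
cart_1 [ 508. -131.    8.] 0.82
cart_1 [490. 107.  12.] 0.72
cart_1 [503. -54.   9.] 0.69
cart_1 [494.  30.   5.] 0.67
cart_4 [ 508. -131.    8.] 0.82
cart_4 [490. 107.  12.] 0.72
cart_4 [503. -54.   9.] 0.69
cart_4 [494.  30.   5.] 0.67
277 294 [489. 102.  79.]
313 291 [494.  23.  78.]
348 288 [499. -53.  78.]
385 284 [ 505. -135.   75.]
355 210 [657. -70. 147.]
177 291 [505. 348.   3.]
473 283 [ 507. -351.    4.]
260 277 [532. 145.  34.]
[400, -120, 300] -1.57 [-0.29  0.04 -0.08  1.45  0.   -1.86]
[400, -120, 300] 0 [-0.29  0.04 -0.08  1.45  0.    2.85]
[400, -120, 300] 1.57 [-0.29  0.04 -0.08  1.45  0.    1.28]
[400, -120, 300] 3.14 [-0.29  0.04 -0.08  1.45  0.   -0.29]
[400, 120, 300] -1.57 [ 0.29  0.04 -0.08  1.45  0.   -1.28]
[400, 120, 300] 0 [ 0.29  0.04 -0.08  1.45  0.   -2.85]
[400, 120, 300] 1.57 [ 0.29  0.04 -0.08  1.45  0.    1.86]
[400, 120, 300] 3.14 [ 0.29  0.04 -0.08  1.45  0.    0.29]
[560, -60, 300] -1.57 [-0.11  0.29  0.24  1.51  0.   -1.68]
[560, -60, 300] 0 [-0.11  0.29  0.24  1.51  0.    3.03]
[560, -60, 300] 1.57 [-0.11  0.29  0.24  1.51  0.    1.46]
[560, -60, 300] 3.14 [-0.11  0.29  0.24  1.51  0.   -0.11]
```

```bash
python3 - <<'E'
from h import *
for i,(pos,yaw) in enumerate((([540,-30,290],np.pi/2),([540,-30,290],-np.pi/2))):
    r.move_pose(pos,down(yaw)); r.sleep(.3)
    p,X=shot("wrist",f"w{i}"); np.save(f"w{i}.npy",X); np.save(f"w{i}p.npy",p)
    for n in("block","holder_mouth","punch","pit_1"):
        for k in r.spot_point("wrist",n)[:4]: print(n,np.round(k["at"],1),round(k["confidence"],2))
    print(r.current_time(),r.current_position())
E
```

```text
block [498.5 -16.    2.2] 0.78
holder_mouth [656.7 -67.2  80.9] 0.78
punch [655.6 -69.3  83. ] 0.89
pit_1 [489.5 102.9  76.5] 0.94
pit_1 [ 504.1 -129.1   76.8] 0.8
pit_1 [495.4  28.6  76.5] 0.62
pit_1 [498.9 -50.1  76.1] 0.6
3.3583 [539.99487555 -29.9345467  289.9890734 ]
block [500.9 -16.1   1.6] 0.81
holder_mouth [658.8 -68.4  82.9] 0.87
pit_1 [499.  -49.6  76.7] 0.96
pit_1 [494.7  30.3  75.4] 0.9
pit_1 [491.  104.8  77.3] 0.81
pit_1 [ 503.6 -129.6   79.2] 0.57
6.5583 [539.98585543 -30.01271067 289.9751487 ]
```

View pics/w0.png

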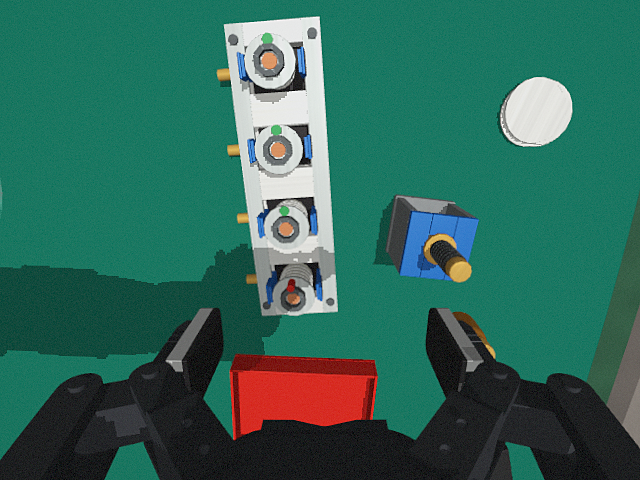

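View pics/w1.png

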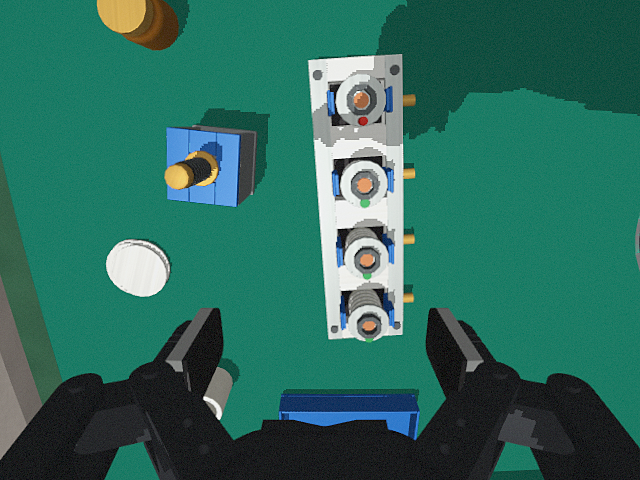

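W0 and w1 show green tell-tales on three cartridges and the red pin on the one at y≈-130. The punch is upright in the blue holder. Next I'll fit precise positions in both views.

```bash
cat > fit.py <<'E'
from h import *
def rect(X,m):
    m=m&np.isfinite(X[...,2])
    m=cv2.morphologyEx(m.astype(np.uint8),cv2.MORPH_OPEN,np.ones((3,3)))
    k,l,s,_=cv2.connectedComponentsWithStats(m); m=l==1+np.argmax(s[1:,4])
    (c,wh,a)=cv2.minAreaRect(X[m][:,:2].astype(np.float32)); return np.round(c,1),np.round(wh,1),round(a,2),round(np.median(X[m][:,2]),1)
E
python3 - <<'E'
from fit import *
seed=np.array([[490,104],[495,28],[499,-51],[504,-130]])
for i in (0,1):
    X=np.load(f"w{i}.npy");p=np.load(f"w{i}p.npy").astype(int); hsv=cv2.cvtColor(p.astype(np.uint8),cv2.COLOR_RGB2HSV)
    z=X[...,2]; C=[]
    for s in seed:
        m=(np.hypot(X[...,0]-s[0],X[...,1]-s[1])<14)&(p[...,0]>p[...,2]*1.6)&(hsv[...,0]<16)&(z>70)&(z<82)
        c=X[m]; rim=X[(np.hypot(X[...,0]-s[0],X[...,1]-s[1])<16)&(z>80.5)&(z<86)]
        C.append(c[:,:2].mean(0)); print(m.sum(),np.round(np.median(c,0),1),"rim",len(rim),np.round((np.nanmin(rim,0)+np.nanmax(rim,0))/2,1),np.round(np.ptp(rim,0),0))
    C=np.array(C); print("mid",C.mean(0).round(1),"angle",np.round(np.arctan2(*(C[0]-C[3])[[0,1]]*[-1,1]),4))
    near=(abs(X[...,0]-498)<80)&(abs(X[...,1]+15)<190)
    m=near&(abs(z-32)<5); print("block",rect(X,m))
    print("blocktop",cv2.minAreaRect(X[m][:,:2].astype(np.float32)))
    h=np.hypot(X[...,0]-657,X[...,1]+69)<60
    print("plate",rect(X,h&(abs(z-85)<5)&(hsv[...,0]>100)&(hsv[...,0]<130)))
    e=h&(z>143)&(z<156);print("cap",rect(X,e), X[e].mean(0).round(1))
    g=h&(z>88)&(z<96)&(hsv[...,0]<30);print("collar",rect(X,g),cv2.minEnclosingCircle(X[g][:,:2].astype(np.float32)))
E
```

```text
198 [489.8 106.2  76.9] rim 508 [489.6 106.   83. ] [27. 27.  5.]
167 [495.1  26.9  76.8] rim 423 [495.   26.6  82.7] [27. 27.  4.]
127 [500.4 -53.   76.9] rim 339 [500.3 -53.3  82.8] [27. 27.  4.]
104 [ 505.5 -133.6   76.6] rim 262 [ 506.1 -130.3   82.7] [26. 31.  4.]
mid [497.6 -13.5] angle 0.0654
block (array([497.5, -13.3]), array([ 97.5, 330.7]), 3.85, np.float64(31.7))
blocktop ((497.49224853515625, -13.293426513671875), (97.54065704345703, 330.6683349609375), 3.845097780227661)
plate (array([657.8, -71.1]), array([70.1, 70.6]), 83.1, np.float64(85.0))
cap (array([657.8, -70.9]), array([19.5, 19.9]), 47.03, np.float64(148.5)) [657.  -70.  148.1]
collar (array([655.3, -68.3]), array([32.8, 24.2]), 45.41, np.float64(90.9)) ((657.574462890625, -70.79750061035156), 16.741104125976562)
95 [488.9 107.   77. ] rim 290 [490.  105.8  82.7] [27. 28.  4.]
119 [494.5  27.   77.1] rim 335 [494.5  26.6  82.8] [26. 27.  4.]
150 [500.3 -53.8  77. ] rim 370 [500.6 -53.4  83.3] [26. 27.  5.]
176 [ 505.6 -133.1   76.8] rim 437 [ 505.5 -130.8   83. ] [27. 30.  5.]
mid [497.5 -13.2] angle 0.0685
block (array([497.3, -13.8]), array([ 96.2, 330.7]), 3.89, np.float64(31.8))
blocktop ((497.3164367675781, -13.744216918945312), (96.17646026611328, 330.800537109375), 3.888390064239502)
plate (array([658.5, -71.8]), array([70.2, 70.9]), 83.63, np.float64(85.0))
cap (array([657.6, -71.9]), array([19. , 19.7]), 80.12, np.float64(148.6)) [656.7 -72.2 148.3]
collar (array([654. , -72.9]), array([24.2, 32.4]), 16.8, np.float64(90.9)) ((657.2984619140625, -71.59380340576172), 16.917116165161133)
```

```bash
cat >> h.py <<'E'
YB=0.0675; BC=np.array([497.4,-13.5]); BX=np.array([np.cos(YB),np.sin(YB)]); BY=np.array([-BX[1],BX[0]])
OB=down(np.pi/2+YB); PUNCH=np.array([657.7,-71.3])
def well(y): return BC+y*BY
def at(xy,z): return [xy[0],xy[1],z]
E
python3 - <<'E'
from h import *
r.gripper_to(1.0,60)
r.move_pose(at(PUNCH,230),OB); r.line_to(at(PUNCH,93)); r.gripper_to(0.0,60)
f0=r.current_wrist_force()
print(r.current_opening(),r.current_grasp_force(),r.current_position(),f0)
r.line_to(at(PUNCH,205),max_speed=100)
print(r.current_wrist_force()-f0,r.current_opening(),r.current_time())
r.move_pose(at(well(120)-np.array([0,0]),205),OB); r.sleep(.3)
p,X=shot("scene","s1"); cv2.imwrite("pics/s1c.png",cv2.resize(p[90:270,210:450,::-1],None,fx=3,fy=3))
for k in r.spot_point("scene","punch_tip")[:2]: print(k)
print(r.current_position(),r.current_time())
E
```

```text
0.24340928148060184 58.51417064666748 [657.79037113 -71.3218188   93.35793551] [-1.57910814  0.12903472  3.79980044]
[ 1.4216151   0.4694414  -5.63399863] 0.24371363287906309 12.275
{'at': [492.4, 107.2, 4.1], 'confidence': 0.62}
{'at': [488.3, 107.3, 123.7], 'confidence': 0.43}
[489.65798245 105.86294943 204.77896189] 13.6417
```

View pics/s1c.png

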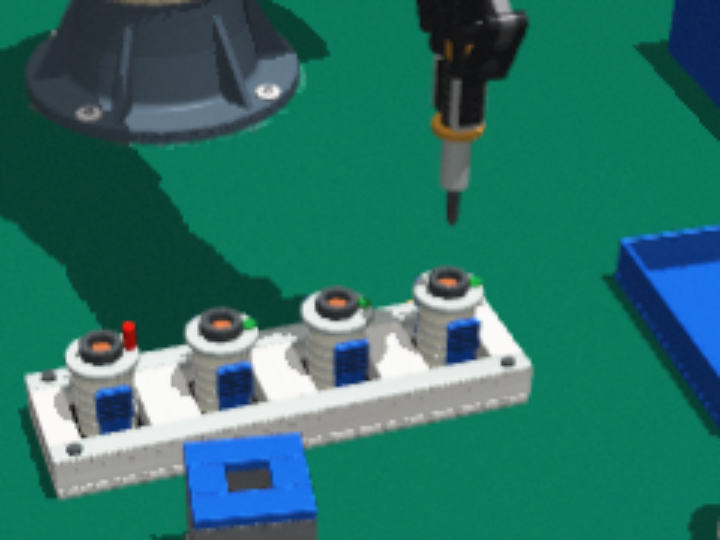

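The punch hangs straight in the gripper (tip at px (452,222)) above the first cartridge's seal. Now pressing it.

```bash
cat >> h.py <<'E'
def mark(y):
    xy=well(y)
    r.line_to(at(xy,205)); r.line_to(at(xy,165)); r.sleep(.3); f0=r.current_wrist_force()[2]
    r.line_to(at(xy,157),max_speed=40); z=157; peak=0; log=[]
    while z>138:
        z-=.5; r.line_to(at(xy,z),max_speed=25); f=r.current_wrist_force()-0; fz=f[2]-f0; log.append((z,round(fz,1)))
        if peak>14 and fz<peak-3.5: break
        if fz>35: print("too hard"); break
        peak=max(peak,fz)
    print(y,"peak",peak,log[-24:],"lateral",f[:2].round(1))
    r.line_to(at(xy,165),max_speed=60); r.line_to(at(xy,205)); print("t",r.current_time(),r.current_opening())
E
python3 - <<'E'
from h import *
mark(120)
E
```

```text
120 peak 20.014051299230232 [(154.5, np.float64(4.8)), (154.0, np.float64(5.8)), (153.5, np.float64(7.3)), (153.0, np.float64(7.5)), (152.5, np.float64(7.5)), (152.0, np.float64(9.0)), (151.5, np.float64(9.3)), (151.0, np.float64(10.7)), (150.5, np.float64(10.9)), (150.0, np.float64(13.3)), (149.5, np.float64(14.7)), (149.0, np.float64(13.6)), (148.5, np.float64(15.2)), (148.0, np.float64(14.7)), (147.5, np.float64(14.9)), (147.0, np.float64(15.2)), (146.5, np.float64(16.4)), (146.0, np.float64(16.3)), (145.5, np.float64(16.9)), (145.0, np.float64(18.5)), (144.5, np.float64(17.7)), (144.0, np.float64(18.9)), (143.5, np.float64(20.0)), (143.0, np.float64(10.2))] lateral [-1.3 -0.2]
t 22.8917 0.24510080042240087
```

```bash
python3 - <<'E'
from h import *
mark(40); mark(-40)
r.move_pose(at(PUNCH,205),OB); r.sleep(.3); f0=r.current_wrist_force()[2]
for z in (172,150,130,110,100,96,94,93.5): 
    r.line_to(at(PUNCH,z),max_speed=60); print(z,(r.current_wrist_force()-[0,0,f0]).round(1))
E
```

```text
40 peak 18.44996983618576 [(154.5, np.float64(3.1)), (154.0, np.float64(4.4)), (153.5, np.float64(5.1)), (153.0, np.float64(7.6)), (152.5, np.float64(7.7)), (152.0, np.float64(7.9)), (151.5, np.float64(9.8)), (151.0, np.float64(9.3)), (150.5, np.float64(10.3)), (150.0, np.float64(11.5)), (149.5, np.float64(12.0)), (149.0, np.float64(13.7)), (148.5, np.float64(13.2)), (148.0, np.float64(13.9)), (147.5, np.float64(14.6)), (147.0, np.float64(14.1)), (146.5, np.float64(15.0)), (146.0, np.float64(15.5)), (145.5, np.float64(16.5)), (145.0, np.float64(16.1)), (144.5, np.float64(17.0)), (144.0, np.float64(18.4)), (143.5, np.float64(18.4)), (143.0, np.float64(8.2))] lateral [0.1 0.6]
t 32.575 0.24374508821216095
-40 peak 19.04748098634108 [(154.0, np.float64(5.3)), (153.5, np.float64(5.4)), (153.0, np.float64(6.2)), (152.5, np.float64(7.5)), (152.0, np.float64(8.4)), (151.5, np.float64(8.9)), (151.0, np.float64(9.4)), (150.5, np.float64(10.8)), (150.0, np.float64(10.8)), (149.5, np.float64(12.0)), (149.0, np.float64(13.6)), (148.5, np.float64(12.6)), (148.0, np.float64(13.7)), (147.5, np.float64(13.6)), (147.0, np.float64(14.6)), (146.5, np.float64(15.1)), (146.0, np.float64(15.6)), (145.5, np.float64(16.8)), (145.0, np.float64(18.4)), (144.5, np.float64(16.9)), (144.0, np.float64(18.1)), (143.5, np.float64(19.0)), (143.0, np.float64(18.8)), (142.5, np.float64(10.8))] lateral [-1.6 -0. ]
t 42.5167 0.2448341462784397
172 [-0.4  0.   0.7]
150 [-0.2  0.2  0.7]
130 [-0.4  0.   0.2]
110 [-0.1 -0.9 -0. ]
100 [-0.2  0.8  0.5]
96 [ 0.1 -0.7  0.2]
94 [-0.6 -0.6 -0.1]
93.5 [ 0.8  0.7 -0.7]
```

```bash
cat >> fit.py <<'E'
def tray(which,cam="top",hold=None):
    """centre, yaw and size of a tray from its rim; which = 'tray' (blue) or 'bin' (red)"""
    p,X=hold or shot(cam); hsv=cv2.cvtColor(p,cv2.COLOR_RGB2HSV); H=hsv[...,0]
    y=X[...,1]
    col=(H>100)&(H<125)&(y>180) if which=="tray" else ((H<8)|(H>172))&(y<-180)
    m=col&(hsv[...,1]>120)&(X[...,2]>29)&(X[...,2]<43)&(X[...,0]>300)&(X[...,0]<720)&(abs(y)<520)
    P=X[m][:,:2].astype(np.float32)
    c,wh,a=cv2.minAreaRect(P); a=np.deg2rad(a)
    if wh[0]<wh[1]: a+=np.pi/2; wh=wh[::-1]
    a=(a+np.pi/2)%np.pi-np.pi/2     # long axis = tray x
    return np.array(c),a,np.round(wh),np.median(X[m][:,2])
E
python3 - <<'E'
from fit import *
r.gripper_to(1.0); r.line_to(at(PUNCH,230)); r.move_pose(at(well(0)+[30,0],290),OB); r.sleep(.3)
print(r.current_time())
p,X=shot("wrist"); h=np.hypot(X[...,0]-657,X[...,1]+69)<60
e=h&(X[...,2]>143)&(X[...,2]<156);print("cap",rect(X,e))
for w in("tray","bin"): print(w,tray(w))
cv2.imwrite("pics/w2c.png",p[:,:,::-1])
E
```

```text
49.4083
cap (array([656.9, -70.7]), array([19.3, 20.7]), 89.53, np.float64(148.5))
tray (array([450.79656982, 366.35919189]), np.float64(-0.3525778940864077), array([351., 207.]), np.float64(35.57818814000757))
bin (array([ 532.1071167 , -371.42721558]), np.float64(-0.04240444877289562), array([201., 153.]), np.float64(35.001605288965266))
```

View pics/w2c.png

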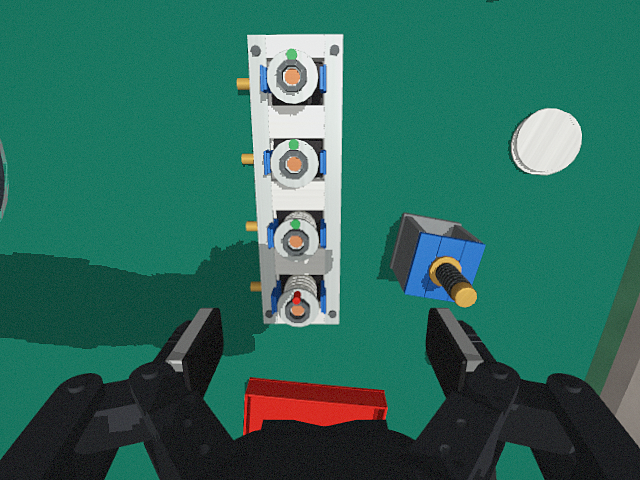

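The punch is back in its holder (end cap top at 148.5 mm, px (465,295)). The red tray seems to have been knocked aside already. I need to keep the big blue crate out of the tray mask.

```bash
python3 - <<'E'
s=open("fit.py").read()
s=s.replace('''    P=X[m][:,:2]''','''    k,l,st,ce=cv2.connectedComponentsWithStats(cv2.dilate(m.astype(np.uint8),np.ones((5,5))))
    d=[np.hypot(*(np.nanmean(X[(l==i)&m][:,:2],0)-[507,345 if which=="tray" else -345])) if ((l==i)&m).sum()>60 else 1e9 for i in range(1,k)]
    m&=l==1+int(np.argmin(d))
    P=X[m][:,:2]''')
open("fit.py","w").write(s)
E
python3 - <<'E'
from fit import *
S=shot("top","t2")
for w in("tray","bin"): print(w,tray(w,hold=S))
E
```

```text
tray (array([505.35571289, 346.23776245]), np.float64(0.001534240732173675), array([200., 153.]), np.float64(35.34580072339327))
bin (array([ 532.2232666 , -371.33776855]), np.float64(-0.04497200237984078), array([201., 153.]), np.float64(35.12879369674033))
```

View pics/t2.png

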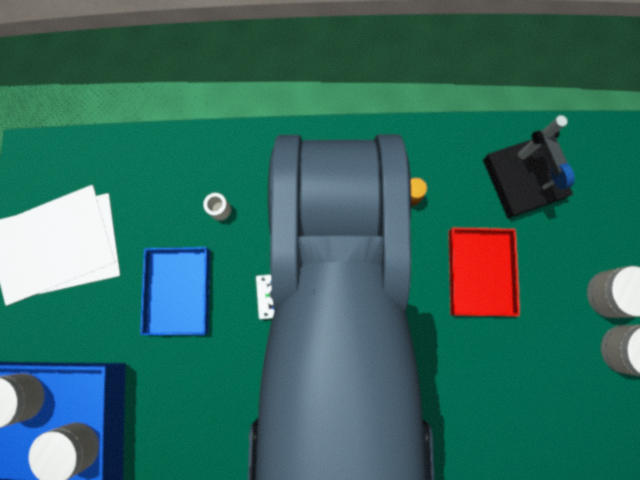

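Red tray is at px (484,272), now (532,-371) mm; blue unchanged at px (175,291), (505,346) mm. Unloading the first passed cartridge.

```bash
cat > unload.py <<'E'
from fit import *
ZP=34.
def pick(y):
    xy=well(y); r.gripper_to(1.0,28)
    r.move_pose(at(xy,170),OB); r.line_to(at(xy,60)); r.line_to(at(xy,ZP),max_speed=60)
    f=r.current_wrist_force()[2]
    r.gripper_to(0.0,28); r.sleep(.3)
    print("grip",r.current_opening(),r.current_grasp_force(),r.current_position().round(1),f)
    r.line_to(at(xy,ZP+6),max_speed=20); print("lift f",(r.current_wrist_force()[2]-f).round(1))
    r.line_to(at(xy,ZP+40),max_speed=50); r.line_to(at(xy,160),max_speed=120)
    print("held",r.current_opening(),r.current_grasp_force(),(r.current_wrist_force()[2]-f).round(1))
def place(which,dx):
    c,a,wh,z=tray(which); print(which,c.round(1),a.round(3),wh,z.round(1),r.current_time())
    assert abs(wh-[200,150]).max()<7
    xy=c+dx*np.array([np.cos(a),np.sin(a)]); o=down(np.pi+a); z0=ZP-8+4
    q=r.solve_ik(at(xy,160),o); print(np.round(q,2))
    r.line_to(at(xy,160),o,max_speed=200)
    c2,a2,wh2,_=tray(which); print("again",c2.round(1),a2.round(3),wh2)
    r.line_to(at(xy,z0+8),max_speed=120); r.sleep(.3); f=r.current_wrist_force()[2]
    z=z0+4
    while z>z0-4:
        r.line_to(at(xy,z),max_speed=20)
        if r.current_wrist_force()[2]-f>3: break
        z-=.5
    print("down at",z,"expected",z0,r.current_wrist_force()[2]-f)
    r.gripper_to(0.92); r.sleep(.2); r.line_to(at(xy,90),max_speed=80); r.line_to(at(xy,170)); print("t",r.current_time())
E
python3 - <<'E'
from unload import *
pick(120)
shot("wrist","w3")
E
```

```text
grip 0.5934915402624078 26.769523322582245 [489.7 106.4  35.3] 0.3323389249101515
lift f -1.6
held 0.5843533301789682 29.64154690504074 -2.5
```

View pics/w3.png

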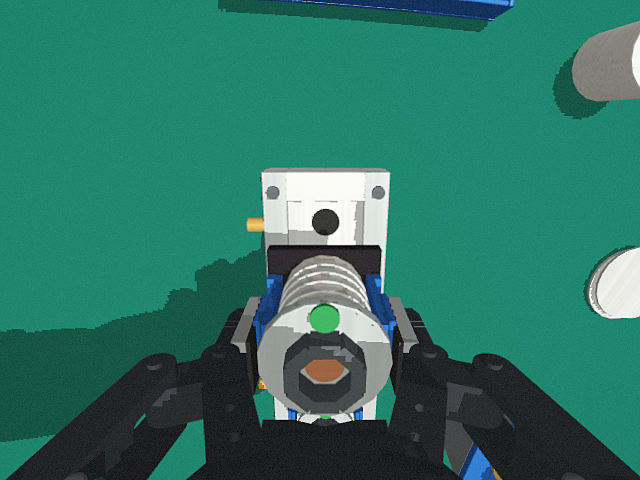

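The cartridge is out and upright in the fingers (seal at px (325,370)), with its well empty behind it. Placing it.

```bash
python3 - <<'E'
from unload import *
place("tray",60)
E
```

```text
tray [505.4 384.6] 0.032 [202.  79.] 35.2 55.025Traceback (most recent call last):
  File "<stdin>", line 2, in <module>
  File "unload.py", line 14, in place
    assert abs(wh-[200,150]).max()<7
           ^^^^^^^^^^^^^^^^^^^^^^^^^
AssertionError
```

```bash
sed -i 's/^    c,a,wh,z=tray(which); print/    r.line_to([450,20 if which=="tray" else -30,170],OB,max_speed=200)\n    c,a,wh,z=tray(which); print/; s/^    c2,a2.*$//' unload.py
python3 - <<'E'
from unload import *
place("tray",60)
E
```

```text
tray [505.4 347. ] 0.001 [200. 153.] 35.4 55.7
[0.55 0.5  0.21 1.28 0.   0.55]
down at 31.5 expected 30.0 3.600057516339363
t 62.8167
```

```bash
python3 - <<'E'
from unload import *
r.sleep(.2); shot("wrist","w4")
pick(40); place("tray",0); r.sleep(.2); shot("wrist","w5")
E
```

```text
grip 0.5884555236778306 26.71133816242218 [495.1  26.4  35.3] 0.6407382941268848
lift f -1.9
held 0.5825582793433794 29.649849236011505 -2.0
tray [505.6 346.9] -0.002 [200. 152.] 35.6 69.3583
[0.6  0.42 0.07 1.22 0.   0.6 ]
down at 31.5 expected 30.0 3.197958809417577
t 76.4
```

View pics/w5.png

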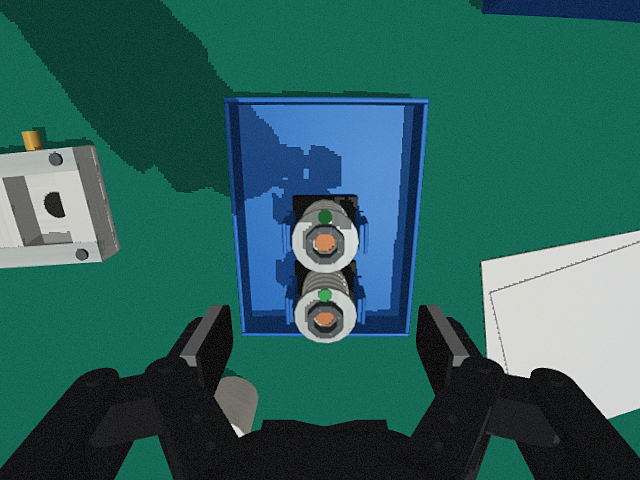

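Two cartridges stand upright in the blue tray (seals at px (325,241) and (325,319)). Continuing with the last passed one and the failed one.

```bash
python3 - <<'E'
from unload import *
pick(-40); place("tray",-60); r.sleep(.2)
pick(-120); place("bin",0); r.sleep(.2); shot("wrist","w7")
E
```

```text
grip 0.5939719076472307 26.762767732143402 [500.4 -53.5  35.3] -0.04170892553352332
lift f -1.3
held 0.5872359074148849 29.65119570493698 -2.3
tray [505.6 346.6] -0.002 [200. 152.] 35.3 83.4
[ 0.66  0.34 -0.06  1.18  0.    0.66]
down at 31.5 expected 30.0 4.0627991225874975
t 90.4167
grip 0.5883568084762125 26.932765245437622 [ 505.8 -133.4   35.3] -0.6068590555413268
lift f -1.3
held 0.5873666459854564 29.644559919834137 -0.7
bin [ 532.2 -371.2] -0.04 [201. 153.] 35.1 97.7833
[-0.61  0.48  0.17  1.26  0.   -0.57]
down at 31.5 expected 30.0 3.014913738909766
t 104.925
```

View pics/w7.png

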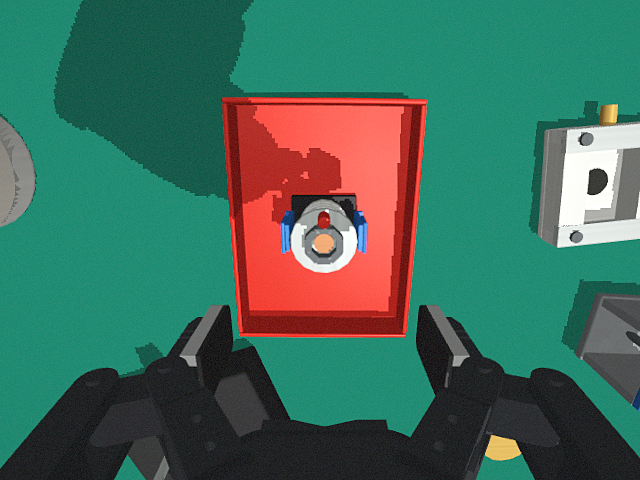

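The failed cartridge stands in the red tray (seal at px (323,243)). Final check of the whole scene before handing in.

```bash
python3 - <<'E'
from fit import *
r.line_to([400,0,300],OB); r.sleep(.3)
p,X=shot("scene","s9"); shot("top")
for n in("pit_1","punch","jar","film_core","discs"):
    for c in("scene","top"):
        r.camera(c)
        for k in r.spot_point(c,n)[:4]: print(c,n,np.round(k["at"]),round(k["confidence"],2))
E
```

```text
scene pit_1 [504. 347.  71.] 0.87
scene pit_1 [ 533. -372.   76.] 0.8
scene pit_1 [566. 354.  74.] 0.66
scene pit_1 [444. 349.  77.] 0.58
top pit_1 [ 532. -368.   69.] 0.95
top pit_1 [503. 344.  76.] 0.83
top pit_1 [565. 349.  76.] 0.8
top pit_1 [442. 345.  75.] 0.74
scene punch [655. -68.  87.] 0.66
top punch [655. -69.  87.] 0.59
scene jar [ 727. -216.    3.] 0.73
scene jar [506. 350.  74.] 0.55
top jar [ 720. -216.   -4.] 0.65
top jar [702. 246.   2.] 0.2
scene film_core [698. 251.  -0.] 0.83
scene film_core [ 536. -372.   76.] 0.64
top film_core [702. 247.   0.] 0.6
scene discs [784.  68.  -1.] 0.9
top discs [784.  65.  -2.] 0.55
```

View pics/s9.png

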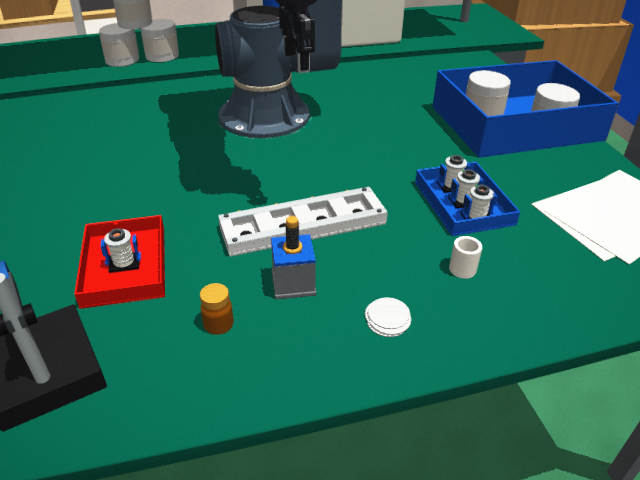

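The picture shows three cartridges upright in the blue tray (px (455,172)–(481,202)), one in the red tray (120,250), the punch hanging in its holder (293,240), and the bystanders where they started.

```bash
python3 -c "
from cell import r
print(r.sign_off(), r.current_time())"
```

```text
the job is handed in; nothing more can be done
the job is handed in; nothing more can be done
```

The job is handed in, though no verdict came back: the three passed cartridges were each punched until the spring snapped and stand in the blue tray, the unmarked failed one stands in the red tray, and the punch hangs in its holder.

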